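# Fit the reading magnifier and swing it over the note

### The job

The magnifier arm of the sloping recipe stand has come off. Push its square-bored hub fully down onto the square spindle of the stand, then swing the arm until, looking square onto the board, the small paper note lies in the middle of the lens; let go and leave it there. Do not disturb the other things on the worktop.

Things in the scene. Friction and masses are not known exactly. Their poses are not given: they have to be found in the camera images.
- lectern: Sloping wooden recipe stand, fixed; board 230 mm up the slope x 290 mm wide, ledge 14 mm above the board along its lower edge. Origin: centre of the 210 x 250 mm base's underside; x away from the reader (uphill), y to the reader's left, z up. The board rises along +x at 28 deg (0.49 rad); its normal leans towards -x. The spindle stands square on the board near its lower right corner.
- spindle_seat (a point): Centre of the top face of the spindle's round collar (48 mm across, 26 mm above the board), where the hub comes to rest. z: the board's normal = spindle axis; x, y: parallel to the flats of the square shaft, turning with it. The shaft, 28 mm across flats, rises 30 mm from here along +z; its last 6 mm step in (25, then 21 mm). Collar and shaft turn together.
- spindle (a joint): Angle of the spindle about the board's normal, rad, counter-clockwise seen from above the board; at 0 the shaft's x axis points straight up the slope. Range -3 to 3; stiff (friction about 0.18 N m), stays where it is left. Starts within 0.25 of 0.
- note_centre (a point): Centre of a white paper note, 36 mm square with three grey ruled lines, stuck flat on the board up and to the left of the spindle. It lies 130 mm from the spindle's axis. x points from the spindle's axis to the note, z is the board's normal.
- note (a joint): Direction of the note as seen from the spindle, rad, same zero and sense as joint spindle: 0 straight up the slope, growing to the left (between 0.52 and 1.05). It does not move.
- magnifier: Loose dark steel magnifier arm lying flat, 0.2 to 0.45 kg, heaviest in the hub. Origin: centre of the hub's underside; z up out of the hub's closed top, x along the arm. Hub: block 46 x 46 mm, 50 mm tall. From its +x side a bar (16 mm wide, 12 mm thick, underside level with the hub's) runs to the lens ring (76 mm outside diameter, 12 mm thick).
- lens_centre (a point): Middle of the lens, 130 mm along x from the hub's axis and 6 mm above the hub's underside; same axes as the magnifier. When fitted it moves in a plane 32 mm above the board.
- dip_bowl: Small grey stoneware bowl, 105 mm across, 58 mm tall, loose; leave alone. Origin: centre of underside.
- pepper_shaker: Glass shaker with a grey cap, 44 mm across, 90 mm tall, loose, the one in front of the stand (nearer the robot), left or right; leave alone. Origin: centre of underside.
- shot_glass: Small clear glass, 55 mm across, 63 mm tall, loose, in front of the stand, left or right; leave alone. Origin: centre of underside.
- candle_jar: Candle in a glass jar, 76 mm across, 90 mm tall, loose, to the right of the stand; leave alone. Origin: centre of underside.
- hub_bore (a point): Centre of the mouth of the hub's square bore, in the hub's underside, same point and axes as magnifier. Bore 30.4 mm across flats, 34 mm deep, sides parallel to x and y. It goes on the shaft in four ways, 90 degrees apart; once on, the arm turns with the spindle with some 4 degrees of play either way.

How it is judged:
By the outcome, as a careful person would: the job done as asked, in the order asked, and still so for the second after the job is handed in, with the robot touching nothing.
It also fails if it takes over 72 s, if anything falls off the work surface, if the arm or the gripper's body presses on something with over 40 N, if the wrist force passes 120 N, or if a joint passes its speed limit or range.

### The arm

A 7-joint arm with a two-finger parallel gripper is mounted at the origin on a cart in front of the work surface, level with it; the furniture and walls round the work are solid. World frame = base frame: x ahead of the robot, y to its left, z up, the work surface at z = 0. Lengths are in m, angles in rad, forces in N, time in s.
With the tool pointing down it reaches from about 0.4 to 0.85 m from the base axis. Payload 4.5 kg.
Tool frame: the origin (TCP) lies at the centre of the arm's flange, where the gripper is bolted on; the fingertips stand nose_length ahead of it and the grasp point (between the pads) lies 147 mm ahead of it (nose_length is the distance from the TCP to the fingertips, in m); z points along the fingers, y is the line along which they close (so a half turn about z gives the same grasp; the last joint's range is limited). The gripper opens to 88 mm and grips with 3 to 60 N. Pads are 18 mm wide; open, the fingers measure 123 mm over their backs; the gripper's body (75 mm by 187 mm) begins 45 mm behind the grasp point.
Start: joints at [-1.101, 0.689, -0.195, 1.565, 0.157, 0.902, -0.215], TCP at [0.264, 0.567, 0.405] pointing down, gripper open.
Joint ranges: [-3.01, 3.01], [-0.46, 2.08], [-1.47, 1.51], [0.13, 2.56], [-1, 4.14], [0.04, 2.09], [-2.66, 2.66]. Speed limits (rad/s): [2.57, 2.57, 3.14, 3.14, 3.14, 3.14, 3.14].

### API

Orientations are given as a unit quaternion [x, y, z, w].
In Python, from plant import * gives the robot as it stands.
- The arm moves only by the tool play_rows, never from a script. Its argument "rows" is a list that holds one entry, the list of rows, each a list of 6 numbers: the shift along the tool's x, y, z normalised to -1 to 1, where 1 is 0.5 m, then the turn, a rotation vector about the tool's x, y, z normalised to -1 to 1, where 1 is 0.5 rad. A call has 1 to 20 rows; each row is the pose to reach, as a shift and turn from the pose commanded when the call began, along the tool's axes at that moment; what a row does not reach only later rows make up. A row lasts 1/12 s, in which the tool goes at most 41.7 mm and 7.16 degrees, less where a joint would pass 70% of its speed; a pose out of reach is approached as far as the arm can. A call with a number of a shift or a turn outside -1 to 1 is refused whole. A call with a gripper value outside its range is refused whole. "claw" is the closure, from 0 (fully open) to 1 (shut), set as the call begins (left out, the last holds). The fingers move at their own pace and stop on an object; "squeeze" is the grip in N (left out, the last holds). Time passes only in rows, so rows that repeat a pose let the fingers close. It gives the time, the measured TCP pose, the force, the opening and the grip force at its end, in the units of the state.
- get_state(): the state, without advancing time (a new reading comes with each control period).
- snapshot(name): name is "scene" or "top" or "wrist"; returns a dict with "pixels" (384x512x3 uint8, blue, green, red), "camera_matrix" (3x3 intrinsics, pixels), "world_to_cam" (4x4, takes a point from world to camera coordinates); the wrist camera has in their place "mount" (4x4, takes a point from camera to tool coordinates, whose origin is the TCP and whose axes are the flange's). Camera axes: x right, y down, z forward; pixel columns grow to the right and rows downward; lengths in m; the calibration is good to about 2 mm. A picture is of the moment at which its call begins: read the wrist's pose just before it. There is no depth.
- finish_job(): hands the job in; it is judged then, once.
The state is a dict: "clock": time; "q": joint angles; "qd": joint speeds; "joint_torque": joint torques, N m; "tool_pos": TCP position; "eef_rot": TCP orientation; "contact_force": force on the tool from outside, world axes, zero at the start; "moment": the same for the moment, N m; "opening": opening from 0.0 (shut) to 1.0 (fully open); "finger_force": force on a finger pad.
Only numpy, scipy, OpenCV 4.12 (cv2) and the standard library are available. Lean on these libraries where they do the work, as an engineer would, in place of code of your own. Each camera call takes 0.05 s, during which the arm holds its last target. There are 200 camera calls.

## Working session

There is one attempt and no reset: what is moved stays moved. The work goes in short steps, Python scripts to look and compute and a tool call to move; the robot and the scene stay as the last step left them, time stands still between calls to the robot, and variables do not carry over. Pictures are saved under pics/ and viewed, at most 10 in all, crops included, and the job is handed in when it is done.

Besides the shell and the picture viewer there is one more tool, called by a JSON object that holds its "name" and its "arguments". play_rows: Moves the arm, as the interface text tells. Its arguments: {"type":"object","properties":{"rows":{"type":"array"},"claw":{"type":"number"},"squeeze":{"type":"number"}},"required":["rows"]}

```bash
mkdir -p pics; ls
python3 - <<'E'
from plant import *
import cv2,numpy as np
s=get_state();print(s)
for n in ("scene","top"):
    d=snapshot(n);cv2.imwrite(f"pics/{n}0.png",d["pixels"]);print(n,d["camera_matrix"],d["world_to_cam"])
    np.savez(f"{n}.npz",K=d["camera_matrix"],T=d["world_to_cam"])
d=snapshot("wrist");print(d["mount"],d["camera_matrix"])
E
```

```text
pics
{'clock': 0.0, 'q': array([-1.10120727,  0.68998699, -0.1945334 ,  1.56634631,  0.15729492,
        0.902522  , -0.21505572]), 'qd': array([ 0.00038664, -0.00011942,  0.00055142, -0.00044081, -0.00023522,
       -0.00057555, -0.00051327]), 'joint_torque': array([-2.45878928e-04, -5.27559292e+01, -1.26659866e+00, -1.53432387e+01,
       -5.25467203e-02,  6.54935764e-03,  1.53907226e-04]), 'tool_pos': array([0.26370499, 0.56627446, 0.40390777]), 'eef_rot': array([ 2.16105588e-01,  9.76369551e-01, -9.24154005e-04, -1.41725063e-04]), 'contact_force': array([-0.33416925,  0.09103273, -0.87152206]), 'moment': array([-0.02724709, -0.0493571 , -0.02632004]), 'finger_force': 0.0, 'opening': 1.0003791974016045}
scene [[451.15306749   0.         254.16497728]
 [  0.         451.15306749 188.76761534]
 [  0.           0.           1.        ]] [[ 0.89331511 -0.44941045  0.00428552 -0.52063915]
 [-0.24603204 -0.49698517 -0.83215021  0.23861854]
 [ 0.37610684  0.74231798 -0.55453373  1.26020493]
 [ 0.          0.          0.          1.        ]]
top [[460.76445172   0.         250.44132341]
 [  0.         460.76445172 193.45625206]
 [  0.           0.           1.        ]] [[-0.2272057  -0.97377826  0.01155255  0.13746812]
 [-0.90390927  0.20645952 -0.37459645  0.55906478]
 [ 0.36238875 -0.0955529  -0.92711598  1.73316907]
 [ 0.          0.          0.          1.        ]]
[[ 1.27675829e-03 -9.53518423e-01 -3.01332020e-01  7.79344849e-02]
 [ 9.99997060e-01  5.96199960e-04  2.35045346e-03 -4.52368202e-05]
 [-2.06154654e-03 -3.01334135e-01  9.53516381e-01  1.94943724e-02]
 [ 0.00000000e+00  0.00000000e+00  0.00000000e+00  1.00000000e+00]] [[294.35238547   0.         253.19555783]
 [  0.         294.35238547 190.82346302]
 [  0.           0.           1.        ]]
```

Run:
```python
import cv2
for n in ("scene","top"):
    cv2.imwrite(f"pics/{n}0b.png",cv2.resize(cv2.imread(f"pics/{n}0.png"),(800,600),interpolation=cv2.INTER_CUBIC))
```

```text
(no output)
```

View pics/scene0b.png

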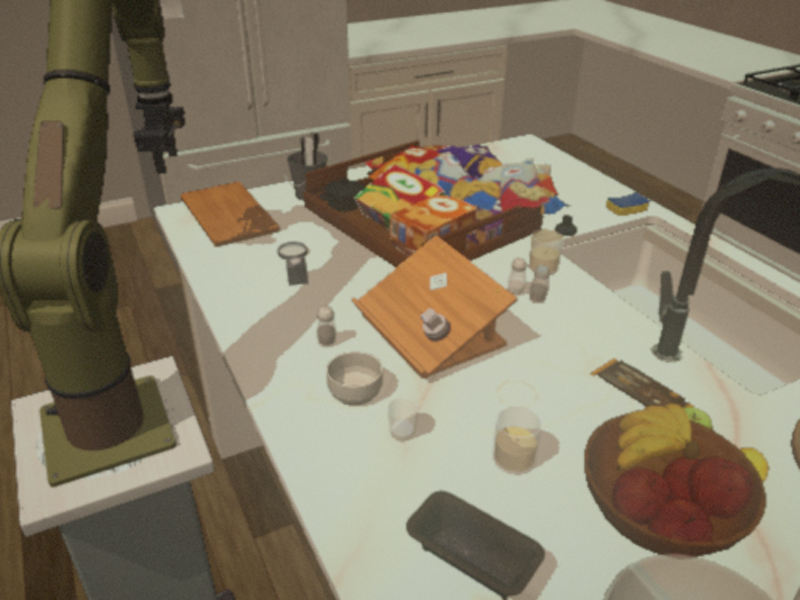

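View pics/top0b.png

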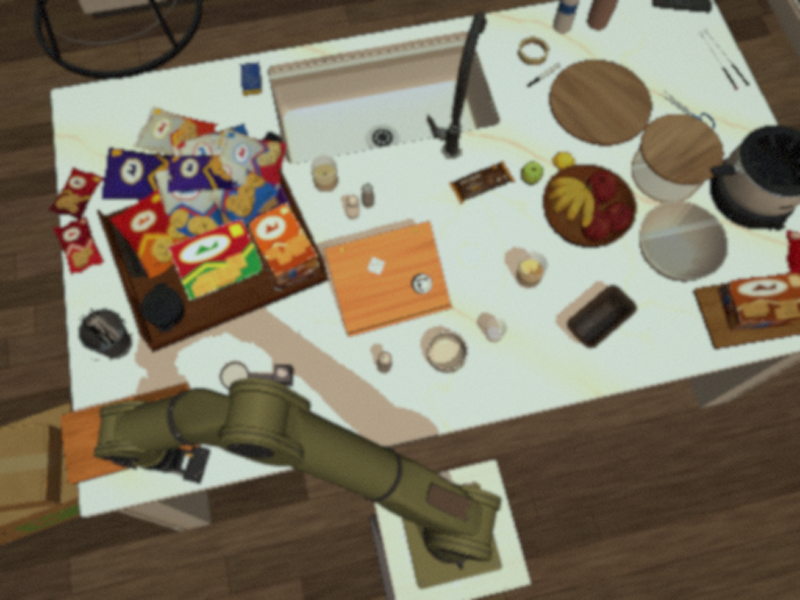

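The scene view shows the stand at (435,305), with the spindle at (430,316), the note at (438,281) and the magnifier ring/hub at (292,250)/(297,270). In the top view the spindle is at (421,283), the note at (376,266), the hub at (283,374) and the ring at (235,375). I'll triangulate these.

```bash
cat > h.py <<'E'
import numpy as np,cv2
from scipy.spatial.transform import Rotation as R
def tri(obs):  # obs: list of (K,T,uv)
    A=[]
    for K,T,uv in obs:
        P=K@T[:3]
        A+= [uv[0]*P[2]-P[0],uv[1]*P[2]-P[1]]
    A=np.array(A);A/=np.linalg.norm(A[:,:3],axis=1)[:,None]
    return np.linalg.lstsq(A[:,:3],-A[:,3],rcond=None)[0]
def proj(K,T,p):
    c=np.asarray(p)@T[:3,:3].T+T[:3,3]; c=c@K.T; return c[...,:2]/c[...,2:]
def load(n):
    d=np.load(n+".npz");return d["K"],d["T"]
def ray_plane(K,T,uv,n,d):  # n.p=d
    o=-T[:3,:3].T@T[:3,3]; v=T[:3,:3].T@np.linalg.inv(K)@[uv[0],uv[1],1]
    return o+v*(d-n@o)/(n@v)
def wristT(pos,quat,mount):
    M=np.eye(4);M[:3,:3]=R.from_quat(quat).as_matrix();M[:3,3]=pos
    return np.linalg.inv(M@mount)
E
python3 - <<'E'
from h import *
S=load("scene");T=load("top");k=1.5625
pts=dict(BL=((357,300),(347,333)),UL=((436,239),(327,252)),UR=((516,298),(432,223)),LR=((428,374),(451,305)),
spin=((430,315),(421,281)),note=((438,281),(376,266)),hub=((294,262),(283,368)),ring=((292,248),(235,375)),
bowl=((355,366),(446,345)),glass=((404,404),(492,319)),pepper=((325,312),(384,352)),candle=((518,415),(530,262)))
for n,(a,b) in pts.items():
    a=(np.array(a)+.5)/k-.5;b=(np.array(b)+.5)/k-.5
    p=tri([(*S,a),(*T,b)]);print(n,p.round(3),(proj(*S,p)-a).round(1),(proj(*T,p)-b).round(1))
E
```

```text
BL [0.549 0.134 0.031] [-0.4  0.2] [-0.  -0.3]
UL [0.746 0.141 0.131] [-0.9  0.5] [ 0.  -0.9]
UR [ 0.763 -0.145  0.139] [-0.9  0.5] [ 0.1 -0.8]
LR [ 0.567 -0.154  0.029] [-0.9  0.5] [-0.  -0.7]
spin [ 0.615 -0.079  0.107] [ 0.6 -0.3] [0.  0.5]
note [0.688 0.024 0.104] [-0.4  0.2] [ 0.  -0.4]
hub [0.477 0.313 0.055] [ 1.5 -0.7] [0.2 1.6]
ring [0.506 0.439 0.017] [-0.3  0.1] [-0.  -0.3]
bowl [ 0.444 -0.106  0.062] [ 1.1 -0.5] [0.1 0.9]
glass [ 0.482 -0.239  0.063] [ 2.4 -1.2] [0.1 1.8]
pepper [0.453 0.056 0.082] [ 1.7 -0.8] [0.2 1.5]
candle [ 0.614 -0.377  0.093] [-0.4  0.2] [ 0.  -0.3]
```

```bash
cat >> h.py <<'E'
def Rtool(yaz,n=(0,0,1)):
    "tool z=-n, tool y at direction yaz projected in the plane"
    z=-np.array(n,float); y=np.array(yaz,float); y-=z*(y@z); y/=np.linalg.norm(y)
    return np.stack([np.cross(y,z),y,z],1)
def cmd(pos,Rm,st):
    R0=R.from_quat(st["eef_rot"]).as_matrix()
    d=R0.T@(np.array(pos)-st["tool_pos"]); r=R.from_matrix(R0.T@Rm).as_rotvec()
    return np.r_[d/.5,r/.5].round(4)
E
python3 - <<'E'
from h import *
from plant import *
import plant; print([x for x in dir(plant) if 'nose' in x.lower()])
a=np.radians(77)
print(cmd([.477,.313,.36],Rtool([np.cos(a),np.sin(a),0]),get_state()))
E
```

```text
['nose_length']
[-6.005e-01 -2.793e-01  8.870e-02 -2.700e-03 -1.000e-04 -4.176e-01]
```

{"name": "play_rows", "arguments": {"rows": [[[-0.6, -0.28, 0.089, 0, 0, -0.418], [-0.6, -0.28, 0.089, 0, 0, -0.418], [-0.6, -0.28, 0.089, 0, 0, -0.418], [-0.6, -0.28, 0.089, 0, 0, -0.418], [-0.6, -0.28, 0.089, 0, 0, -0.418], [-0.6, -0.28, 0.089, 0, 0, -0.418], [-0.6, -0.28, 0.089, 0, 0, -0.418], [-0.6, -0.28, 0.089, 0, 0, -0.418], [-0.6, -0.28, 0.089, 0, 0, -0.418], [-0.6, -0.28, 0.089, 0, 0, -0.418], [-0.6, -0.28, 0.089, 0, 0, -0.418], [-0.6, -0.28, 0.089, 0, 0, -0.418], [-0.6, -0.28, 0.089, 0, 0, -0.418]]], "claw": 0}}

```text
clock: 1.23
tool_pos: [0.4754, 0.3149, 0.3605]
eef_rot: [0.111, 0.994, 0.001, -0.0]
contact_force: [0.2, 0.3, 0.3]
opening: 1.002
finger_force: 0.0
```

```bash
cat >> h.py <<'E'
def wsnap(name,scale=1.5625):
    from plant import get_state,snapshot
    s=get_state(); d=snapshot("wrist")
    cv2.imwrite(f"pics/{name}_raw.png",d["pixels"])
    cv2.imwrite(f"pics/{name}.png",cv2.resize(d["pixels"],None,fx=scale,fy=scale,interpolation=cv2.INTER_CUBIC))
    np.savez(name+".npz",K=d["camera_matrix"],T=wristT(s["tool_pos"],s["eef_rot"],d["mount"]))
    return s
def px(u,v,k=1.5625): return np.array([(u+.5)/k-.5,(v+.5)/k-.5])
E
python3 - <<'E'
from h import *
import plant
print(plant.nose_length); print(wsnap("w1"))
E
```

```text
0.166
{'clock': 1.2333, 'q': array([-0.49682153,  0.68188969, -0.28512563,  1.77731075,  0.27030069,
        0.72010132,  0.42168114]), 'qd': array([-0.00149943, -0.00105672,  0.00669071, -0.00126445,  0.00299348,
        0.00184973,  0.00147168]), 'joint_torque': array([ 5.25139757e-01, -4.92062366e+01, -2.10144706e+00, -1.25444430e+01,
       -2.30048143e-02,  5.10557997e-02, -2.77938627e-03]), 'tool_pos': array([0.47543813, 0.314881  , 0.36048723]), 'eef_rot': array([ 1.11415886e-01,  9.93773632e-01,  6.44082469e-04, -2.30125493e-04]), 'contact_force': array([0.22442896, 0.26157888, 0.31241811]), 'moment': array([ 0.00697749, -0.01462305, -0.01461087]), 'finger_force': 0.0, 'opening': 1.0019975504038858}
```

View pics/w1.png

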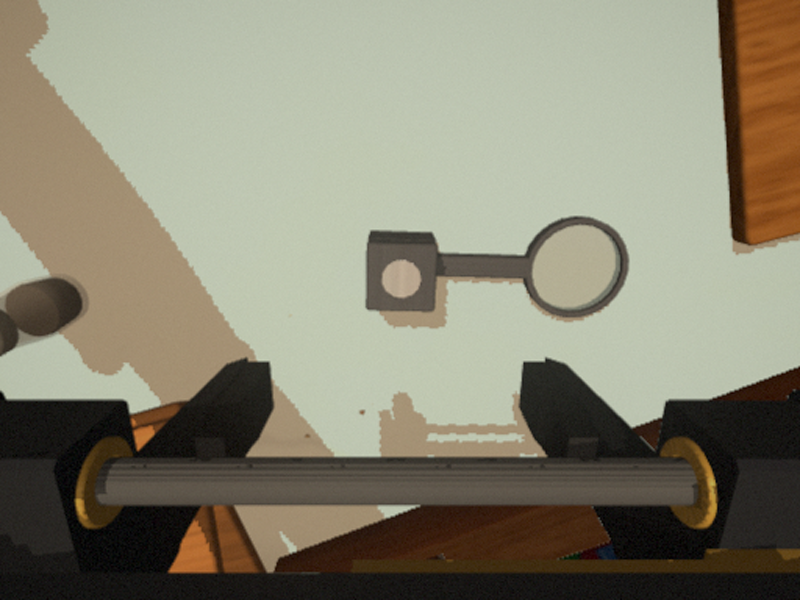

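The wrist view shows the hub's top face centred at about (401,278) and the ring centre at (577,267). The bar lies along the image x axis.

Run:
```python
from h import *
W=load("w1");S=load("scene");T=load("top")
p=tri([(*W,px(401,278)),(*S,px(294.5,262)),(*T,px(283,368))]);print("tri hub",p)
z=np.array([0,0,1.])
h=ray_plane(*W,px(401,278),z,.05); r=ray_plane(*W,px(577,267),z,.012 if 0 else .010)
print(h,r,np.linalg.norm((r-h)[:2]),np.degrees(np.arctan2(*(r-h)[1::-1])))
for c in [(368,245),(435,245),(436,310),(366,310)]: print(ray_plane(*W,px(*c),z,.05))
from plant import get_state
d=(r-h);d[2]=0
print(cmd([h[0],h[1],.147+.037],Rtool(d),get_state()))
```

```text
tri hub [0.477536   0.31599602 0.05211219]
[0.4763245  0.31910668 0.05      ] [0.50745931 0.44613624 0.01      ] 0.13078946716820397 76.22835489980197
[0.45033486 0.30324657 0.05      ]
[0.45980481 0.34507962 0.05      ]
[0.50311688 0.33714369 0.05      ]
[0.49275607 0.29147616 0.05      ]
[ 3.000e-04  8.600e-03  3.529e-01  1.900e-03 -9.000e-04  3.370e-02]
```

{"name": "play_rows", "arguments": {"rows": [[[0, 0.0086, 0.08, 0, 0, 0.034], [0, 0.0086, 0.16, 0, 0, 0.034], [0, 0.0086, 0.22, 0, 0, 0.034], [0, 0.0086, 0.27, 0, 0, 0.034], [0, 0.0086, 0.31, 0, 0, 0.034], [0, 0.0086, 0.335, 0, 0, 0.034], [0, 0.0086, 0.353, 0, 0, 0.034], [0, 0.0086, 0.353, 0, 0, 0.034], [0, 0.0086, 0.353, 0, 0, 0.034]]]}}

```text
clock: 2.03
tool_pos: [0.4777, 0.3178, 0.1842]
eef_rot: [0.121, 0.993, 0.0, 0.0]
contact_force: [-0.6, 0.1, 0.6]
opening: 0.997
finger_force: 0.0
```

{"name": "play_rows", "arguments": {"rows": [[[0, 0, 0, 0, 0, 0], [0, 0, 0, 0, 0, 0], [0, 0, 0, 0, 0, 0], [0, 0, 0, 0, 0, 0], [0, 0, 0, 0, 0, 0], [0, 0, 0, 0, 0, 0], [0, 0, 0, 0, 0, 0], [0, 0, 0, 0, 0, 0], [0, 0, 0, 0, 0, 0], [0, 0, 0, 0, 0, 0]]], "claw": 1, "squeeze": 45}}

```text
clock: 2.87
tool_pos: [0.4777, 0.3174, 0.1839]
eef_rot: [0.122, 0.993, 0.0, 0.0]
contact_force: [0.0, 0.1, 2.9]
opening: 0.521
finger_force: 45.0
```

```bash
cat >> h.py <<'E'
def plan(wps,st):
    s=dict(tool_pos=st["tool_pos"],eef_rot=st["eef_rot"])
    for p,Rm in wps:
        print(cmd(p,Rm,s)); s=dict(tool_pos=np.array(p),eef_rot=R.from_matrix(Rm).as_quat())
E
python3 - <<'E'
from h import *
from plant import get_state
from scipy.spatial.transform import Slerp
st=get_state();yaw=.062
n=np.array([-np.sin(.4887)*np.cos(yaw),-np.sin(.4887)*np.sin(yaw),np.cos(.4887)])
Rt=Rtool([np.cos(yaw),np.sin(yaw),0],n)
sl=Slerp([0,1],R.concatenate([R.from_quat(st["eef_rot"]),R.from_matrix(Rt)]))
g=lambda t:sl(t).as_matrix()
plan([((.46,.30,.37),g(.15)),((.45,.15,.40),g(.45)),((.455,0,.40),g(.75)),((.47,-.128,.384),Rt)],st)
E
```

```text
[ 0.0259 -0.0421 -0.3722 -0.1262 -0.0927  0.3715]
[-0.1095 -0.2765 -0.0745 -0.2524 -0.1853  0.743 ]
[-0.2239 -0.1982 -0.0257 -0.2524 -0.1853  0.743 ]
[-0.2468 -0.0785  0.0195 -0.2103 -0.1544  0.6191]
```

{"name": "play_rows", "arguments": {"rows": [[[0, 0, -0.03, 0, 0, 0], [0, 0, -0.09, 0, 0, 0], [0.01, -0.02, -0.16, -0.04, -0.03, 0.12], [0.02, -0.03, -0.24, -0.08, -0.06, 0.24], [0.026, -0.042, -0.32, -0.12, -0.09, 0.36], [0.026, -0.042, -0.372, -0.126, -0.093, 0.372], [0.026, -0.042, -0.372, -0.126, -0.093, 0.372]]]}}

```text
clock: 3.45
tool_pos: [0.4607, 0.3005, 0.3748]
eef_rot: [0.213, 0.976, 0.032, 0.03]
contact_force: [-0.0, 0.5, -1.9]
opening: 0.517
finger_force: 45.0
```

{"name": "play_rows", "arguments": {"rows": [[[-0.022, -0.055, -0.015, -0.05, -0.037, 0.15], [-0.044, -0.11, -0.03, -0.1, -0.074, 0.3], [-0.066, -0.165, -0.045, -0.15, -0.111, 0.45], [-0.088, -0.22, -0.06, -0.2, -0.148, 0.6], [-0.11, -0.276, -0.075, -0.252, -0.185, 0.743], [-0.11, -0.276, -0.075, -0.252, -0.185, 0.743], [-0.11, -0.276, -0.075, -0.252, -0.185, 0.743]]]}}

```text
clock: 4.03
tool_pos: [0.4497, 0.148, 0.3992]
eef_rot: [0.39, 0.914, 0.082, 0.079]
contact_force: [-0.2, -0.2, -2.0]
opening: 0.516
finger_force: 45.0
```

{"name": "play_rows", "arguments": {"rows": [[[-0.045, -0.04, -0.005, -0.05, -0.037, 0.15], [-0.09, -0.08, -0.01, -0.1, -0.074, 0.3], [-0.135, -0.12, -0.015, -0.15, -0.111, 0.45], [-0.18, -0.16, -0.02, -0.2, -0.148, 0.6], [-0.224, -0.198, -0.026, -0.252, -0.185, 0.743], [-0.224, -0.198, -0.026, -0.252, -0.185, 0.743], [-0.224, -0.198, -0.026, -0.252, -0.185, 0.743]]]}}

```text
clock: 4.62
tool_pos: [0.4553, -0.0007, 0.3994]
eef_rot: [0.549, 0.815, 0.136, 0.128]
contact_force: [-0.4, 0.9, -1.7]
opening: 0.518
finger_force: 45.0
```

{"name": "play_rows", "arguments": {"rows": [[[-0.06, -0.02, 0.005, -0.05, -0.037, 0.15], [-0.12, -0.04, 0.01, -0.1, -0.074, 0.3], [-0.18, -0.06, 0.015, -0.15, -0.111, 0.45], [-0.247, -0.079, 0.02, -0.21, -0.154, 0.619], [-0.247, -0.079, 0.02, -0.21, -0.154, 0.619], [-0.247, -0.079, 0.02, -0.21, -0.154, 0.619], [-0.247, -0.079, 0.02, -0.21, -0.154, 0.619]]]}}

```text
clock: 5.2
tool_pos: [0.4686, -0.1044, 0.3876]
eef_rot: [0.646, 0.732, 0.16, 0.148]
contact_force: [-0.7, -0.3, -2.1]
opening: 0.519
finger_force: 45.0
```

Run:
```python
from h import *
s=wsnap("w2");print(s["q"],s["opening"],s["tool_pos"],s["contact_force"])
```

```text
[ 0.38899484  0.50268999 -0.339902    2.19677842  1.08398117  0.07381367
 -0.81944363] 0.518667211757264 [ 0.4685819  -0.10439687  0.38761448] [-0.68036556 -0.28559959 -2.07671227]
```

View pics/w2.png

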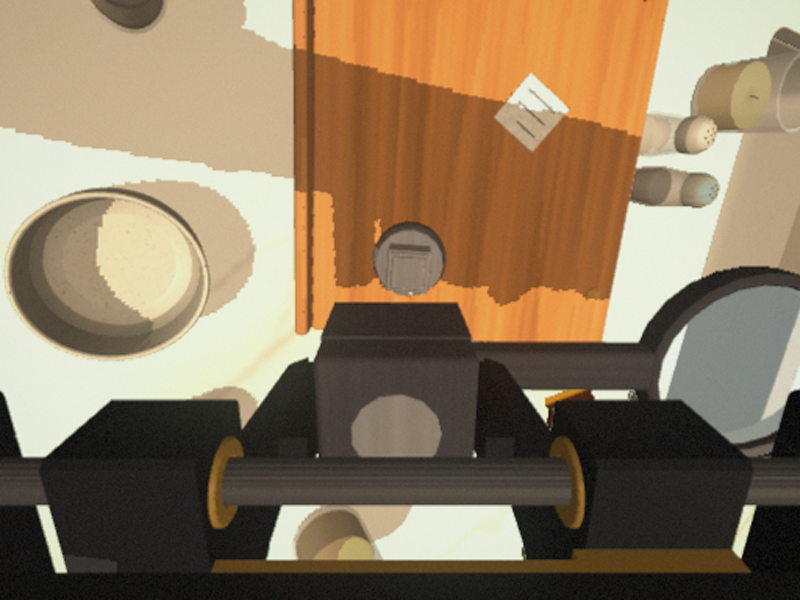

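The wrist view shows the spindle at (409,260), the note at (531,112), and the ledge along x≈303. The hub is held square. I'll enlarge this region.

Run:
```python
import cv2
i=cv2.imread("pics/w2_raw.png")[40:195,230:370]
i=cv2.convertScaleAbs(i,alpha=1.6)
a=cv2.resize(i[95:155,0:65],None,fx=8,fy=8,interpolation=cv2.INTER_CUBIC) # origin (230,135)
b=cv2.resize(i[0:65,80:140],None,fx=4,fy=4,interpolation=cv2.INTER_CUBIC) # origin (310,40)
import numpy as np
o=np.zeros((480,520+240,3),np.uint8);o[:,:520]=a;o[:260,520:]=b
cv2.imwrite("pics/w2c.png",o)
```

```text
(no output)
```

View pics/w2c.png

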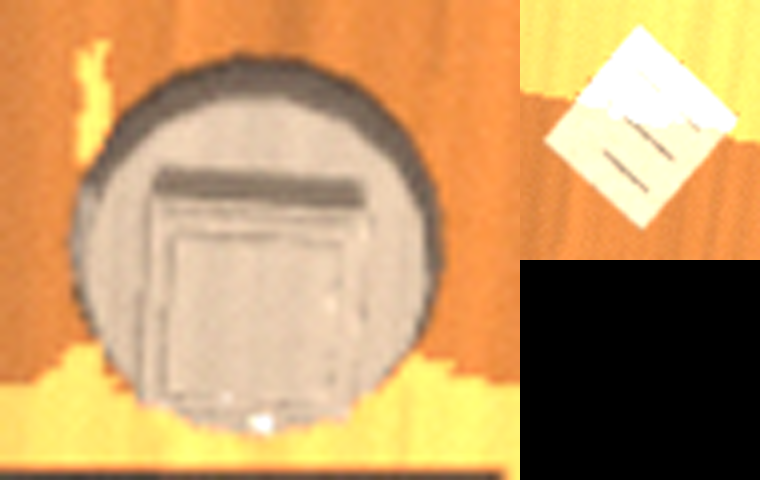

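```bash
cat > fit.py <<'E'
from h import *
from scipy.optimize import least_squares
S=load("scene");T=load("top");W=load("w2")
c=lambda u,v,k,ox,oy:np.array([ox+(u+.5)/k-.5,oy+(v+.5)/k-.5])
t=.4887
def frame(yaw):
    cy,sy=np.cos(yaw),np.sin(yaw)
    return np.array([cy*np.cos(t),sy*np.cos(t),np.sin(t)]),np.array([-sy,cy,0]),np.array([-np.sin(t)*cy,-np.sin(t)*sy,np.cos(t)])
# params: spindle foot on board (3), yaw, theta note, distance foot->upper edge, foot->right edge
W3=None
def model(p):
    e,l,n=frame(p[3]);f=p[:3]
    th=p[4]
    return dict(top=f+.056*n,col=f+.026*n,note=f+.13*(np.cos(th)*e+np.sin(th)*l),
      UR=f+p[5]*e-p[6]*l,UL=f+p[5]*e+(.29-p[6])*l,e=e,l=l,n=n)
obs=[(S,'top',px(430,313),1.3),(T,'top',px(421,281),1.3),(S,'note',px(438,281),1),(T,'note',px(376,266),1),
 (S,'UR',px(516,298),1.2),(T,'UR',px(432,223),1.2),(S,'UL',px(436,239),1.2),(T,'UL',px(327,252),1.2),
 (W,'top',c(254,316,8,230,135),.5),(W,'col',c(253,262,8,230,135),.5),(W,'note',c(121.5,129.5,4,310,40),.4)]
lines=[(W,px(667,0)),(W,px(604,340))]
def res(p):
    m=model(p);r=[]
    for C,k,uv,s in obs: r+=list((proj(*C,m[k])-uv)/s)
    a,b=proj(*W,m['UR']),proj(*W,m['UL']);d=(b-a)/np.linalg.norm(b-a)
    for C,uv in lines: r.append((d[0]*(uv-a)[1]-d[1]*(uv-a)[0])/.6)
    return np.array(r)
def run():
    return least_squares(res,[.63,-.08,.055,.06,.8,.17,.06],loss='soft_l1',x_scale=.05)
E
python3 - <<'E'
from fit import *
f=run();p=f.x;print(p.round(4));print(res(p).round(1))
m=model(p);print(m['col'],m['top'])
J=np.linalg.pinv(f.jac.T@f.jac);print(np.sqrt(np.diag(J)).round(4))
n=m['n'];d=n@m['top']
q=[ray_plane(*W,c(*u,8,230,135),n,d) for u in [(172,235),(345,243),(337,400),(165,390)]]
for a,b in [(0,1),(3,2)]:
    v=q[b]-q[a];print('edge',np.linalg.norm(v),np.arctan2(v@m['l'],v@m['e']))
for a,b in [(1,0),(2,3)][:0]+[(3,0),(2,1)]:
    v=q[b]-q[a];print('side',np.linalg.norm(v),np.arctan2(v@m['l'],v@m['e'])-np.pi/2)
d=n@(m['top']-.004*n)
E
```

```text
[ 0.6313 -0.0821  0.0647  0.0819  0.9204  0.1554  0.075 ]
[-1.2  0.6  1.4  1.4  0.2  0.1 -0.9 -0.8  1.9  0.2 -0.4 -2.5 -0.  -1.5
 -0.8 -2.1 -0.8 -0.1  0.7  0.6  0.2 -0.3  0.2  0.3]
[ 0.61913376 -0.08306753  0.08764002] [ 0.60509661 -0.08421967  0.11412834]
[0.001  0.0003 0.0012 0.0062 0.0077 0.0009 0.0036]
edge 0.021484958275825843 0.004554750670261367
edge 0.0217998805641491 -0.005387265906560569
side 0.019993060099765043 -0.004695513836442178
side 0.020209347055007414 0.0109333498340356
```

Run:
```python
from fit import *
from plant import *
p=run().x;m=model(p);st=get_state()
mo=snapshot("wrist")["mount"]
K=W[0]
def tool(uv,z): 
    v=mo[:3,:3]@np.linalg.inv(K)@[*uv,1];o=mo[:3,3];return o+v*(z-o[2])/v[2]
for u in [(396,433),(317,303.),(462,303)]: print(tool(px(*u),.160 if u[1]>400 else .184))
print(tool(px(318,338),.134),tool(px(476,338),.134))
Rt=Rtool(m['e'],m['n']);print(st['tool_pos'])
P=m['top']+.214*m['n']-.06*m['l'];print(P,cmd(P,Rt,st))
```

```text
[-0.01576139  0.00056083  0.16      ]
[ 0.02459818 -0.02910475  0.184     ]
[0.02459915 0.02538982 0.184     ]
[ 0.03095872 -0.0204057   0.134     ] [0.03095404 0.02193377 0.134     ]
[ 0.46819679 -0.1059859   0.38708243]
[ 0.50987309 -0.15223715  0.30307834] [-0.1001 -0.0068  0.1835 -0.1008 -0.0158  0.0774]
```

{"name": "play_rows", "arguments": {"rows": [[[-0.03, -0.002, 0.04, -0.03, -0.005, 0.025], [-0.06, -0.004, 0.08, -0.06, -0.01, 0.05], [-0.08, -0.006, 0.12, -0.1, -0.016, 0.077], [-0.1, -0.007, 0.16, -0.1, -0.016, 0.077], [-0.1, -0.007, 0.183, -0.1, -0.016, 0.077], [-0.1, -0.007, 0.183, -0.1, -0.016, 0.077], [-0.1, -0.007, 0.183, -0.1, -0.016, 0.077], [-0.1, -0.007, 0.183, -0.1, -0.016, 0.077], [-0.1, -0.007, 0.183, -0.1, -0.016, 0.077], [-0.1, -0.007, 0.183, -0.1, -0.016, 0.077]]]}}

```text
clock: 6.13
tool_pos: [0.5093, -0.1508, 0.3066]
eef_rot: [0.656, 0.714, 0.178, 0.165]
contact_force: [-0.3, 0.3, -2.5]
opening: 0.514
finger_force: 45.0
```

Run:
```python
from h import *
s=wsnap("w3");print(s["q"],s["tool_pos"])
i=cv2.imread("pics/w3_raw.png")[60:335,160:500]
i=cv2.convertScaleAbs(i,alpha=1.6)
cv2.imwrite("pics/w3c.png",cv2.resize(i,None,fx=2.1818,fy=2.1818,interpolation=cv2.INTER_CUBIC))
```

```text
[ 0.66885396  0.77687369 -0.69061518  2.13683925  2.00692482  0.34073496
 -1.61469664] [ 0.5093246  -0.15078747  0.30658128]
```

View pics/w3c.png

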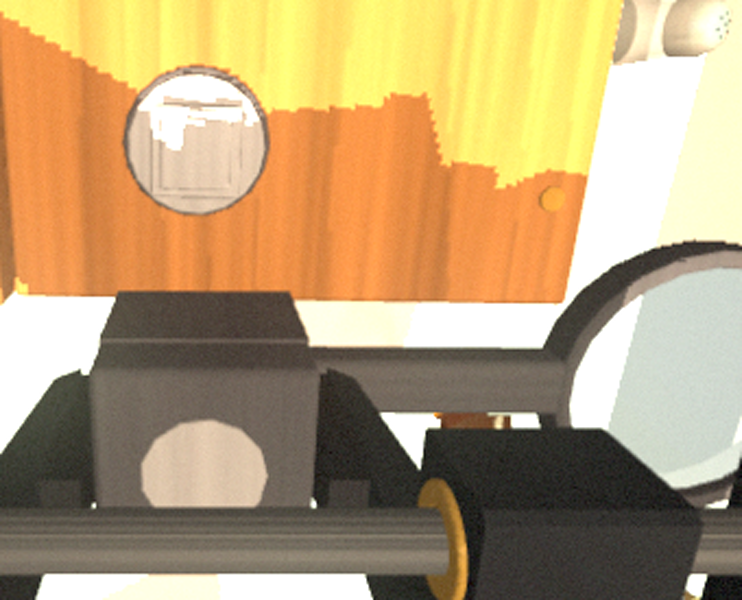

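The hub's underside edge is at crop y≈292 and its top edge at about 366, so it is held square and near the tool axis. The shaft top is at crop (197,153) and the collar at (197,140). I'll refit with this view included.

```bash
cat >> fit.py <<'E'
V=load("w3")
k3=2.1818
obs+=[(V,'top',c(197,153,k3,160,60),.6),(V,'col',c(197,140,k3,160,60),.6)]
E
python3 - <<'E'
from fit import *
from plant import *
f=run();p=f.x;print(p.round(4));print(res(p).round(1))
m=model(p);print(m['col'],m['top']);st=get_state()
# outline tests
n=m['n'];e=m['e'];l=m['l']
a=np.linspace(0,6.28,9)[:-1]
inv=lambda uv:((uv-[160,60]+.5)*k3-.5).round(0)
print('collar pred',[inv(proj(*V,m['col']+.024*v)).tolist() for v in (e,-e,l,-l)])
print('top21 pred',[inv(proj(*V,m['top']+.0105*(i*e+j*l))).tolist() for i,j in [(1,1),(1,-1),(-1,-1),(-1,1)]])
g=lambda h,dx=-.0013:(m['top']+(h+.184)*n+dx*l,Rtool(e,n))
R0=R.from_quat(st["eef_rot"]).as_matrix();Rt=Rtool(e,n);print('roterr',R.from_matrix(R0.T@Rt).as_rotvec())
plan([g(.02),g(-.03)],st)
E
```

```text
[ 0.6314 -0.0821  0.0646  0.0828  0.92    0.1555  0.0751]
[-1.2  0.6  1.4  1.4  0.2  0.1 -0.9 -0.8  2.   0.2 -0.4 -2.5 -0.  -1.5
 -0.8 -2.1 -0.6 -0.1  0.8  0.6  0.2 -0.3 -0.3 -1.1  0.1  2.2  0.3  0.2]
[ 0.61927286 -0.0830753   0.08754994] [ 0.60523681 -0.08424081  0.11403826]
collar pred [[266.0, 143.0], [128.0, 143.0], [197.0, 70.0], [197.0, 211.0]]
top21 pred [[232.0, 116.0], [231.0, 186.0], [163.0, 186.0], [161.0, 116.0]]
roterr [0.00320953 0.00177124 0.00227078]
[ 0.1148 -0.0021  0.0267  0.0064  0.0035  0.0045]
[-0.   0.   0.1 -0.  -0.  -0. ]
```

{"name": "play_rows", "arguments": {"rows": [[[0.04, 0, 0.01, 0.006, 0.003, 0.004], [0.08, -0.002, 0.02, 0.006, 0.003, 0.004], [0.115, -0.002, 0.027, 0.006, 0.003, 0.004], [0.115, -0.002, 0.027, 0.006, 0.003, 0.004], [0.115, -0.002, 0.027, 0.006, 0.003, 0.004], [0.115, -0.002, 0.027, 0.006, 0.003, 0.004], [0.115, -0.002, 0.027, 0.006, 0.003, 0.004], [0.115, -0.002, 0.027, 0.006, 0.003, 0.004]]]}}

```text
clock: 6.85
tool_pos: [0.51, -0.0957, 0.2924]
eef_rot: [0.659, 0.713, 0.177, 0.164]
contact_force: [-0.1, -0.7, -2.3]
opening: 0.516
finger_force: 45.0
```

```bash
cat > ins.py <<'E'
from fit import *
from plant import *
import sys
m=model(run().x);n,e,l=m['n'],m['e'],m['l'];st=get_state()
R0=R.from_quat(st["eef_rot"]).as_matrix()
d=st["tool_pos"]-m['top']-.184*n+.0013*l
print('clock',st['clock'],'rel mm: up',d@e*1e3,'left',d@l*1e3,'height above shaft top',d@n*1e3,'rotvec tool',R.from_matrix(R0.T@Rtool(e,n)).as_rotvec())
print('force e,l,n',[st['contact_force']@v for v in (e,l,n)],'M',st['moment'],'q',st['q'].round(2),st['opening'])
h=float(sys.argv[1])
print(cmd(m['top']+(h+.184)*n-.0013*l,Rtool(e,n),st))
E
python3 ins.py .02
```

```text
clock 6.85 rel mm: up -0.9259804272317533 left -2.2710905977061153 height above shaft top 18.48462440993872 rotvec tool [-0.00145566  0.00160536 -0.00431834]
force e,l,n [np.float64(-1.215037031022281), np.float64(-0.672290255866891), np.float64(-1.9645286328133964)] M [-0.10003751  0.67672153 -0.04535481] q [ 0.6   0.83 -0.78  2.18  2.04  0.49 -1.75] 0.5164574295638018
[ 0.0045  0.0018 -0.003  -0.0029  0.0032 -0.0086]
```

{"name": "play_rows", "arguments": {"rows": [[[0.0045, 0.0018, 0, -0.003, 0.003, -0.008], [0.0045, 0.0018, 0.01, -0.003, 0.003, -0.008], [0.0045, 0.0018, 0.02, -0.003, 0.003, -0.008], [0.0045, 0.0018, 0.028, -0.003, 0.003, -0.008], [0.0045, 0.0018, 0.036, -0.003, 0.003, -0.008], [0.0045, 0.0018, 0.041, -0.003, 0.003, -0.008], [0.0045, 0.0018, 0.046, -0.003, 0.003, -0.008], [0.0045, 0.0018, 0.046, -0.003, 0.003, -0.008], [0.0045, 0.0018, 0.046, -0.003, 0.003, -0.008]]]}}

```text
clock: 7.6
tool_pos: [0.5212, -0.0917, 0.2721]
eef_rot: [0.657, 0.714, 0.178, 0.163]
contact_force: [-3.4, -1.3, 1.7]
opening: 0.52
finger_force: 45.0
```

```bash
python3 ins.py -.03
```

```text
clock 7.6 rel mm: up -0.298019920563291 left 0.7963218854745608 height above shaft top -4.778171655767301 rotvec tool [-0.00036002 -0.00115766  0.00040517]
force e,l,n [np.float64(-2.3290033863824107), np.float64(-1.0478270942931802), np.float64(3.1589413685972705)] M [-0.42939139  0.76673471 -0.21817524] q [ 0.59  0.88 -0.79  2.16  2.07  0.53 -1.76] 0.5200744087681766
[-0.0017  0.0006  0.0504 -0.0007 -0.0023  0.0008]
```

{"name": "play_rows", "arguments": {"rows": [[[-0.0015, 0, 0.002, 0, 0, 0], [-0.0015, 0, 0.004, 0, 0, 0], [-0.0015, 0, 0.006, 0, 0, 0], [-0.0015, 0, 0.008, 0, 0, 0], [-0.0015, 0, 0.01, 0, 0, 0], [-0.0015, 0, 0.01, 0, 0, 0]]]}}

```text
clock: 8.1
tool_pos: [0.5223, -0.0899, 0.2694]
eef_rot: [0.655, 0.716, 0.18, 0.162]
contact_force: [-14.0, 0.4, 20.3]
opening: 0.52
finger_force: 45.0
```

```bash
python3 ins.py -.03
```

```text
clock 8.1 rel mm: up -0.49137412150086424 left 2.565623440398288 height above shaft top -7.797943429608123 rotvec tool [ 0.00029945 -0.00677535  0.00406744]
force e,l,n [np.float64(-2.7796191457799555), np.float64(1.571278917776333), np.float64(24.50249737517864)] M [-0.03744559  1.05881651 -0.00773338] q [ 0.59  0.89 -0.79  2.16  2.08  0.53 -1.76] 0.5199370282228559
[-0.0054  0.0009  0.0444  0.0006 -0.0136  0.0081]
```

{"name": "play_rows", "arguments": {"rows": [[[-0.003, 0, -0.006, 0, 0, 0], [-0.006, 0, -0.01, 0, 0, 0.008], [-0.006, 0, -0.01, 0, 0, 0.008], [-0.006, 0, -0.01, 0, 0, 0.008], [-0.006, 0, -0.01, 0, 0, 0.008], [-0.006, 0, -0.01, 0, 0, 0.008]]]}}

```text
clock: 8.6
tool_pos: [0.5215, -0.0947, 0.2725]
eef_rot: [0.658, 0.713, 0.179, 0.162]
contact_force: [-5.0, 1.2, 6.8]
opening: 0.518
finger_force: 45.0
```

```bash
python3 ins.py -.03
```

```text
clock 8.6 rel mm: up -0.07219624898791303 left -2.1658295765092697 height above shaft top -4.446247357572895 rotvec tool [ 0.00018708 -0.00345007 -0.00265927]
force e,l,n [np.float64(-1.098070509728724), np.float64(1.5753048356232797), np.float64(8.336682896737418)] M [0.20031107 0.79508864 0.14361777] q [ 0.59  0.88 -0.79  2.16  2.07  0.52 -1.76] 0.5176132526980544
[ 0.0042  0.0001  0.0511  0.0004 -0.0069 -0.0053]
```

Run:
```python
from h import *
from plant import *
wsnap("w4")
i=cv2.convertScaleAbs(cv2.imread("pics/w4_raw.png")[130:290,190:330],alpha=1.5)
s=snapshot("scene")["pixels"];cv2.imwrite("pics/s4_raw.png",s)
uv=proj(*load("scene"),[.612,-.083,.11]);print(uv)
u,v=uv.astype(int);j=s[v-45:v+45,u-40:u+40]
o=np.zeros((560,800,3),np.uint8)
a=cv2.resize(i,None,fx=3.3,fy=3.3,interpolation=cv2.INTER_CUBIC);b=cv2.resize(j,None,fx=4,fy=4,interpolation=cv2.INTER_CUBIC)
o[:a.shape[0],:a.shape[1]]=a;o[:b.shape[0],470:470+b.shape[1]]=b;cv2.imwrite("pics/c4.png",o);print(u-40,v-45)
```

```text
[275.22302382 201.2226367 ]
235 156
```

View pics/c4.png

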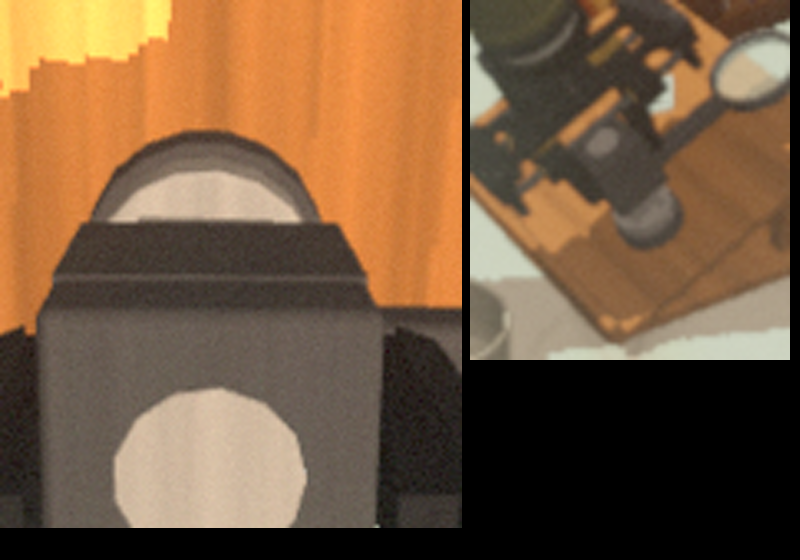

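{"name": "play_rows", "arguments": {"rows": [[[0.002, 0, -0.006, 0, 0, 0], [0.004, 0, -0.014, 0, 0, 0], [0.004, 0, -0.022, 0, 0, 0], [0.004, 0, -0.03, 0, 0, 0], [0.004, 0, -0.03, 0, 0, 0], [0.004, 0, -0.03, 0, 0, 0]]], "squeeze": 60}}

```text
clock: 9.2
tool_pos: [0.5145, -0.094, 0.2856]
eef_rot: [0.658, 0.713, 0.179, 0.163]
contact_force: [-1.0, 0.1, -1.7]
opening: 0.513
finger_force: 60.0
```

```bash
cat > edge.py <<'E'
from h import *
import sys
def prof(name):
    i=cv2.cvtColor(cv2.imread(f"pics/{name}_raw.png"),cv2.COLOR_BGR2GRAY).astype(float)
    print(name,[int(x) for x in i[186:236,240:268].mean(1)])
E
python3 - <<'E'
from edge import *
wsnap("w5")
for n in ("w2","w3","w4","w5"): prof(n)
E
python3 ins.py .01
```

```text
w2 [139, 148, 151, 159, 163, 164, 164, 112, 53, 47, 46, 46, 45, 46, 46, 46, 46, 46, 45, 46, 45, 45, 45, 45, 46, 45, 44, 45, 45, 56, 60, 50, 43, 43, 44, 43, 43, 43, 43, 43, 44, 44, 48, 53, 57, 60, 62, 64, 65, 65]
w3 [100, 100, 100, 100, 100, 100, 100, 72, 46, 44, 44, 43, 43, 44, 43, 43, 43, 44, 43, 43, 43, 43, 43, 43, 42, 42, 43, 42, 42, 54, 59, 48, 42, 42, 42, 42, 42, 42, 42, 42, 43, 43, 46, 52, 56, 59, 61, 62, 63, 63]
w4 [128, 128, 128, 127, 127, 127, 128, 127, 127, 123, 96, 58, 42, 40, 40, 40, 40, 40, 39, 39, 40, 40, 39, 39, 39, 39, 39, 50, 52, 42, 38, 38, 38, 38, 39, 39, 38, 44, 50, 55, 58, 60, 62, 64, 64, 64, 63, 64, 63, 63]
w5 [128, 127, 127, 127, 112, 87, 77, 77, 77, 78, 78, 62, 43, 39, 38, 40, 40, 39, 39, 39, 39, 38, 38, 39, 39, 38, 38, 52, 50, 41, 37, 38, 38, 37, 38, 38, 40, 46, 53, 57, 59, 61, 63, 64, 63, 64, 63, 63, 63, 64]
clock 9.25 rel mm: up -0.06821688510432519 left -0.898010585909 height above shaft top 10.150844140738704 rotvec tool [-0.00012367 -0.00162437 -0.0035321 ]
force e,l,n [np.float64(-0.9823042229874009), np.float64(0.06704461559433807), np.float64(-1.7502724557771876)] M [-0.12087092  0.6917281  -0.06234955] q [ 0.59  0.84 -0.79  2.18  2.05  0.51 -1.75] 0.5198821278681786
[ 0.0018  0.0001  0.0003 -0.0002 -0.0032 -0.0071]
```

```bash
cat > ins2.py <<'E'
from fit import *
from plant import *
import sys
m=model(run().x);n,e,l=m['n'],m['e'],m['l'];st=get_state()
bx,tau,h=map(float,sys.argv[1:4]); dl=float(sys.argv[4])/1e3 if len(sys.argv)>4 else 0
R0=R.from_quat(st["eef_rot"]).as_matrix();b=np.array([bx,0,.184])
Rd=Rtool(e,n)@R.from_rotvec([0,tau,0]).as_matrix()
d=st["tool_pos"]+R0@b-m['top']
print('clock',st['clock'],'hub bottom mm: up %.2f left %.2f height %.2f'%tuple(1e3*np.array([d@e,d@l,d@n])),'rotvec err',R.from_matrix(R0.T@Rd).as_rotvec().round(4))
print('force e,l,n',np.round([st['contact_force']@v for v in (e,l,n)],1),'M',np.round([st['moment']@v for v in (e,l,n)],2),st['opening'])
print(cmd(m['top']+h*n+dl*l-Rd@b,Rd,st))
E
python3 ins2.py -.0011 .085 .006
```

```text
clock 9.25 hub bottom mm: up -0.09 left -3.00 height 10.15 rotvec err [ 0.      0.0834 -0.0035]
force e,l,n [-1.   0.1 -1.8] M [-0.09  0.7  -0.03] 0.5198821278681786
[-2.470e-02  2.000e-04  9.400e-03  1.000e-04  1.668e-01 -7.100e-03]
```

{"name": "play_rows", "arguments": {"rows": [[[-0.012, 0, 0.002, 0, 0.08, -0.007], [-0.025, 0, 0.004, 0, 0.167, -0.007], [-0.025, 0, 0.009, 0, 0.167, -0.007], [-0.025, 0, 0.009, 0, 0.167, -0.007], [-0.025, 0, 0.009, 0, 0.167, -0.007], [-0.025, 0, 0.009, 0, 0.167, -0.007], [-0.025, 0, 0.009, 0, 0.167, -0.007]]]}}

```text
clock: 9.83
tool_pos: [0.5175, -0.1054, 0.2814]
eef_rot: [0.648, 0.721, 0.206, 0.133]
contact_force: [0.2, 0.4, -2.0]
opening: 0.513
finger_force: 60.0
```

```bash
python3 ins2.py -.0011 .085 -.005
```

```text
clock 9.8333 hub bottom mm: up -0.15 left 0.93 height 6.24 rotvec err [-0.0002 -0.0011  0.001 ]
force e,l,n [-0.7  0.4 -1.9] M [-0.13  0.79  0.12] 0.5131426440271581
[-0.0034  0.0002  0.0222 -0.0004 -0.0023  0.002 ]
```

{"name": "play_rows", "arguments": {"rows": [[[-0.003, 0, 0, 0, -0.002, 0.002], [-0.003, 0, 0.006, 0, -0.002, 0.002], [-0.003, 0, 0.012, 0, -0.002, 0.002], [-0.003, 0, 0.017, 0, -0.002, 0.002], [-0.003, 0, 0.02, 0, -0.002, 0.002], [-0.003, 0, 0.02, 0, -0.002, 0.002], [-0.003, 0, 0.02, 0, -0.002, 0.002]]]}}

```text
clock: 10.42
tool_pos: [0.5223, -0.1062, 0.2723]
eef_rot: [0.649, 0.72, 0.206, 0.133]
contact_force: [-0.5, -0.0, -2.9]
opening: 0.514
finger_force: 60.0
```

```bash
python3 ins2.py -.0011 .085 -.009
```

```text
clock 10.4167 hub bottom mm: up -0.35 left -0.54 height -4.09 rotvec err [-0.0004  0.     -0.0011]
force e,l,n [-1.8  0.  -2.4] M [-0.15  0.74  0.07] 0.5144376493760061
[ 0.0002  0.0005  0.0099 -0.0008  0.     -0.0021]
```

No contact force so far; I'll carry on down in small steps.

{"name": "play_rows", "arguments": {"rows": [[[0.001, 0.0005, 0.002, 0, 0, -0.002], [0.001, 0.0005, 0.004, 0, 0, -0.002], [0.001, 0.0005, 0.006, 0, 0, -0.002], [0.001, 0.0005, 0.008, 0, 0, -0.002], [0.001, 0.0005, 0.01, 0, 0, -0.002], [0.001, 0.0005, 0.01, 0, 0, -0.002]]]}}

```text
clock: 10.92
tool_pos: [0.5249, -0.1054, 0.268]
eef_rot: [0.649, 0.72, 0.205, 0.134]
contact_force: [0.5, -1.1, -2.9]
opening: 0.513
finger_force: 60.0
```

```bash
python3 ins2.py -.0011 .085 -.014
```

```text
clock 10.9167 hub bottom mm: up -0.03 left -0.13 height -9.10 rotvec err [-0.0003  0.001  -0.0003]
force e,l,n [-1.  -1.2 -2.7] M [-0.33  0.74  0.08] 0.5132535289191246
[-0.0009 -0.      0.0098 -0.0006  0.0019 -0.0006]
```

{"name": "play_rows", "arguments": {"rows": [[[0, 0, 0.003, 0, 0, 0], [0, 0, 0.006, 0, 0, 0], [0, 0, 0.009, 0, 0, 0], [0, 0, 0.012, 0, 0, 0], [0, 0, 0.015, 0, 0, 0], [0, 0, 0.018, 0, 0, 0], [0, 0, 0.02, 0, 0, 0], [0, 0, 0.02, 0, 0, 0]]]}}

```text
clock: 11.58
tool_pos: [0.5296, -0.1048, 0.2591]
eef_rot: [0.65, 0.72, 0.205, 0.134]
contact_force: [1.3, -5.1, -2.5]
opening: 0.521
finger_force: 60.0
```

```bash
python3 ins2.py -.0011 .085 -.031
```

```text
clock 11.5833 hub bottom mm: up 0.02 left -0.15 height -19.21 rotvec err [-0.0001  0.0026 -0.0009]
force e,l,n [-0.4 -5.2 -2.6] M [-1.28  0.71  0.02] 0.5207967953853703
[-0.0026 -0.0001  0.0235 -0.0003  0.0051 -0.0018]
```

{"name": "play_rows", "arguments": {"rows": [[[-0.001, 0, 0.003, 0, 0, 0], [-0.001, 0, 0.006, 0, 0, 0], [-0.001, 0, 0.009, 0, 0, 0], [-0.001, 0, 0.012, 0, 0, 0], [-0.001, 0, 0.015, 0, 0, 0], [-0.001, 0, 0.018, 0, 0, 0], [-0.001, 0, 0.02, 0, 0, 0], [-0.001, 0, 0.02, 0, 0, 0]]]}}

```text
clock: 12.25
tool_pos: [0.5342, -0.1044, 0.2503]
eef_rot: [0.65, 0.72, 0.205, 0.135]
contact_force: [-0.6, -6.1, -0.8]
opening: 0.518
finger_force: 60.0
```

```bash
python3 ins2.py -.0011 .085 -.033
```

```text
clock 12.25 hub bottom mm: up 0.00 left -0.40 height -29.16 rotvec err [-0.0001  0.0036 -0.0012]
force e,l,n [-1.4 -6.1 -0.2] M [-1.41  0.79  0.  ] 0.5180851358333829
[-0.0012 -0.      0.0077 -0.0002  0.0072 -0.0025]
```

Nearly seated; I'll press until there is firm axial force.

{"name": "play_rows", "arguments": {"rows": [[[-0.001, 0, 0.002, 0, 0, 0], [-0.001, 0, 0.004, 0, 0, 0], [-0.001, 0, 0.006, 0, 0, 0], [-0.001, 0, 0.008, 0, 0, 0], [-0.001, 0, 0.008, 0, 0, 0]]]}}

```text
clock: 12.67
tool_pos: [0.5343, -0.1044, 0.2496]
eef_rot: [0.649, 0.72, 0.205, 0.135]
contact_force: [-21.4, -13.6, 32.8]
opening: 0.522
finger_force: 60.0
```

```bash
python3 ins2.py -.0011 .085 -.033
```

```text
clock 12.6667 hub bottom mm: up -0.02 left -0.52 height -29.82 rotvec err [0.0013 0.0046 0.0007]
force e,l,n [ -4.4 -11.8  39.5] M [-1.53  1.25 -0.02] 0.5215810828254086
[-0.0012  0.0005  0.0064  0.0026  0.0091  0.0013]
```

{"name": "play_rows", "arguments": {"rows": [[[0, 0, -0.003, 0, 0, 0], [0, 0, -0.006, 0, 0, 0], [0, 0, -0.006, 0, 0, 0]]]}}

```text
clock: 12.92
tool_pos: [0.5344, -0.1046, 0.25]
eef_rot: [0.649, 0.72, 0.205, 0.134]
contact_force: [-3.9, -6.0, 5.7]
opening: 0.515
finger_force: 60.0
```

{"name": "play_rows", "arguments": {"rows": [[[0, 0, 0, 0, 0, 0], [0, 0, 0, 0, 0, 0], [0, 0, 0, 0, 0, 0], [0, 0, 0, 0, 0, 0], [0, 0, 0, 0, 0, 0], [0, 0, 0, 0, 0, 0]]], "claw": 0.3}}

```text
clock: 13.42
tool_pos: [0.5347, -0.1031, 0.2497]
eef_rot: [0.649, 0.72, 0.206, 0.133]
contact_force: [0.4, 0.4, 0.5]
opening: 0.696
finger_force: 0.0
```

```bash
python3 ins2.py 0 0 -.028
python3 - <<'E'
from h import *
wsnap("w6")
i=cv2.convertScaleAbs(cv2.imread("pics/w6_raw.png"),alpha=1.3)
cv2.imwrite("pics/w6b.png",cv2.resize(i,(800,600),interpolation=cv2.INTER_CUBIC))
E
```

```text
clock 13.4167 hub bottom mm: up 0.22 left 2.83 height -29.80 rotvec err [ 0.0001 -0.0858  0.0006]
force e,l,n [0.6 0.4 0.2] M [-0.13  0.45  0.1 ] 0.6956113972203722
[ 2.620e-02 -4.000e-04 -2.700e-03  1.000e-04 -1.717e-01  1.200e-03]
```

View pics/w6b.png

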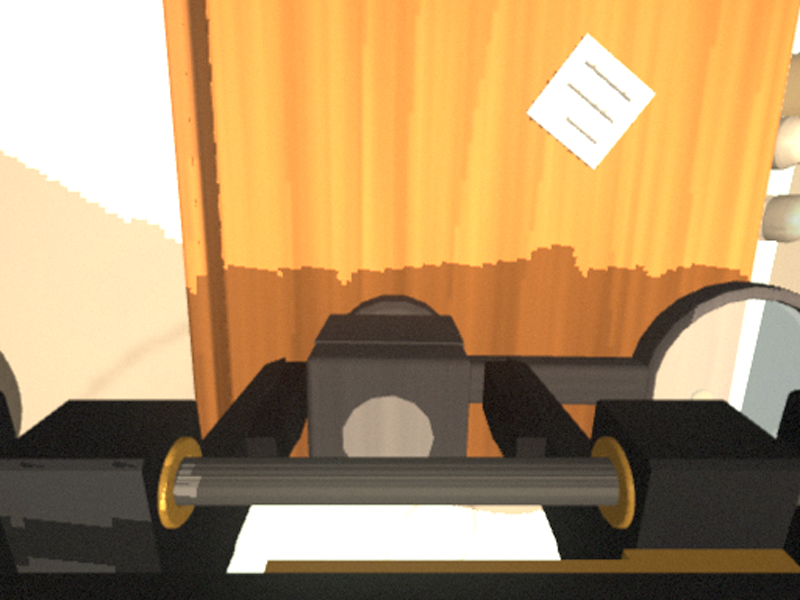

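The hub is seated on the collar, and the note centre is at (591,102) in this view. Next I'll square the tool up and grip again.

{"name": "play_rows", "arguments": {"rows": [[[0.013, 0, -0.001, 0, -0.08, 0], [0.026, 0, -0.003, 0, -0.172, 0.001], [0.026, 0, -0.003, 0, -0.172, 0.001], [0.026, 0, -0.003, 0, -0.172, 0.001], [0.026, 0, -0.003, 0, -0.172, 0.001]]]}}

```text
clock: 13.88
tool_pos: [0.5323, -0.0912, 0.2518]
eef_rot: [0.657, 0.714, 0.178, 0.164]
contact_force: [0.3, -0.3, 0.3]
opening: 0.703
finger_force: 0.0
```

```bash
cat >> fit.py <<'E'
X=load("w6")
obs+=[(X,'note',px(591.5,102),.5)]
E
python3 ins2.py 0 0 -.028
python3 - <<'E'
from fit import *
f=run();print(f.x.round(4),res(f.x)[-4:].round(2))
E
```

```text
clock 13.8833 hub bottom mm: up -0.02 left -1.13 height -28.40 rotvec err [-0.0003  0.0008 -0.0004]
force e,l,n [ 0.4 -0.4  0.1] M [-0.06  0.51 -0.02] 0.7029010744277098
[ 0.002  -0.0001 -0.0008 -0.0007  0.0015 -0.0008]
[ 0.6312 -0.082   0.065   0.0828  0.9193  0.1553  0.0753] [-0.19  0.03  0.24  0.21]
```

{"name": "play_rows", "arguments": {"rows": [[[0.002, 0, 0, 0, 0, 0], [0.002, 0, 0, 0, 0, 0], [0.002, 0, 0, 0, 0, 0], [0.002, 0, 0, 0, 0, 0], [0.002, 0, 0, 0, 0, 0], [0.002, 0, 0, 0, 0, 0], [0.002, 0, 0, 0, 0, 0], [0.002, 0, 0, 0, 0, 0]]], "claw": 1, "squeeze": 60}}

```text
clock: 14.55
tool_pos: [0.5318, -0.0903, 0.2517]
eef_rot: [0.658, 0.714, 0.177, 0.164]
contact_force: [-2.1, -1.7, -1.2]
opening: 0.517
finger_force: 60.0
```

{"name": "play_rows", "arguments": {"rows": [[[0, 0, 0, 0, 0, -0.05], [0, 0, 0, 0, 0, -0.1], [0, 0, 0, 0, 0, -0.15], [0, 0, 0, 0, 0, -0.2], [0, 0, 0, 0, 0, -0.25], [0, 0, 0, 0, 0, -0.3], [0, 0, 0, 0, 0, -0.35], [0, 0, 0, 0, 0, -0.4], [0, 0, 0, 0, 0, -0.4]]]}}

```text
clock: 15.3
tool_pos: [0.5317, -0.0909, 0.2515]
eef_rot: [0.583, 0.776, 0.159, 0.181]
contact_force: [-3.3, -3.0, -0.8]
opening: 0.516
finger_force: 60.0
```

```bash
python3 ins2.py 0 0 -.028
```

```text
clock 15.3 hub bottom mm: up -0.93 left -1.32 height -28.34 rotvec err [-0.0021  0.0036  0.201 ]
force e,l,n [-3.5 -2.7  1. ] M [-0.81  1.34 -0.08] 0.5164196126736511
[ 0.001   0.0015 -0.0007 -0.0042  0.0072  0.402 ]
```

{"name": "play_rows", "arguments": {"rows": [[[0, 0, 0, 0, 0, -0.06], [0, 0, 0, 0, 0, -0.12], [0, 0, 0, 0, 0, -0.18], [0, 0, 0, 0, 0, -0.24], [0, 0, 0, 0, 0, -0.3], [0, 0, 0, 0, 0, -0.36], [0, 0, 0, 0, 0, -0.42], [0, 0, 0, 0, 0, -0.48], [0, 0, 0, 0, 0, -0.54], [0, 0, 0, 0, 0, -0.6], [0, 0, 0, 0, 0, -0.66], [0, 0, 0, 0, 0, -0.72], [0, 0, 0, 0, 0, -0.72]]]}}

```text
clock: 16.38
tool_pos: [0.5317, -0.0909, 0.2516]
eef_rot: [0.434, 0.868, 0.124, 0.207]
contact_force: [-2.8, -4.4, -1.5]
opening: 0.518
finger_force: 60.0
```

```bash
python3 ins2.py 0 0 -.028
```

```text
clock 16.3833 hub bottom mm: up -0.89 left -1.32 height -28.32 rotvec err [-0.0026  0.0031  0.5613]
force e,l,n [-3.5 -4.2  0.1] M [-0.91  1.35 -0.06] 0.5177521896727171
[ 5.0000e-04  1.7000e-03 -7.0000e-04 -5.2000e-03  6.2000e-03  1.1225e+00]
```

{"name": "play_rows", "arguments": {"rows": [[[0, 0, 0, 0, 0, -0.06], [0, 0, 0, 0, 0, -0.12], [0, 0, 0, 0, 0, -0.18], [0, 0, 0, 0, 0, -0.24], [0, 0, 0, 0, 0, -0.3], [0, 0, 0, 0, 0, -0.36], [0, 0, 0, 0, 0, -0.42], [0, 0, 0, 0, 0, -0.48], [0, 0, 0, 0, 0, -0.54], [0, 0, 0, 0, 0, -0.6], [0, 0, 0, 0, 0, -0.66], [0, 0, 0, 0, 0, -0.71], [0, 0, 0, 0, 0, -0.716], [0, 0, 0, 0, 0, -0.716]]]}}

```text
clock: 17.55
tool_pos: [0.5317, -0.0909, 0.2516]
eef_rot: [0.273, 0.931, 0.085, 0.226]
contact_force: [-3.7, -4.8, -2.3]
opening: 0.516
finger_force: 60.0
```

```bash
python3 ins2.py 0 0 -.028
```

```text
clock 17.55 hub bottom mm: up -0.87 left -1.28 height -28.32 rotvec err [-0.003   0.0024  0.9183]
force e,l,n [-4.7 -4.4 -0.1] M [-1.    1.4  -0.17] 0.5159883298560243
[-1.0000e-04  1.8000e-03 -6.0000e-04 -6.1000e-03  4.8000e-03  1.8366e+00]
```

{"name": "play_rows", "arguments": {"rows": [[[0, 0, 0, 0, 0, 0], [0, 0, 0, 0, 0, 0], [0, 0, 0, 0, 0, 0], [0, 0, 0, 0, 0, 0], [0, 0, 0, 0, 0, 0], [0, 0, 0, 0, 0, 0]]], "claw": 0.2}}

```text
clock: 18.05
tool_pos: [0.5324, -0.0895, 0.2521]
eef_rot: [0.273, 0.931, 0.087, 0.226]
contact_force: [0.4, -0.4, 0.0]
opening: 0.803
finger_force: 0.0
```

{"name": "play_rows", "arguments": {"rows": [[[0, 0, -0.02, 0, 0, 0], [0, 0, -0.05, 0, 0, 0], [0, 0, -0.09, 0, 0, 0], [0, 0, -0.14, 0, 0, 0], [0, 0, -0.2, 0, 0, 0], [-0.05, 0, -0.24, 0, 0, 0], [-0.08, 0, -0.24, 0, 0, 0], [-0.08, 0, -0.24, 0, 0, 0], [-0.08, 0, -0.24, 0, 0, 0]]]}}

```text
clock: 18.8
tool_pos: [0.5062, -0.1165, 0.3745]
eef_rot: [0.274, 0.931, 0.086, 0.227]
contact_force: [0.2, -0.6, 0.1]
opening: 0.798
finger_force: 0.0
```

Run:
```python
from fit import *
from plant import *
s=wsnap("w7");print(s['tool_pos'],s['q'].round(2))
m=model(run().x);W7=load("w7")
for nm,p in [('note',m['note']),('lens exp',m['note']+.032*m['n']),('hubtop exp',m['col']+.05*m['n']),('col',m['col'])]:
    print(nm,(proj(*W7,p)+.5)*1.5625-.5)
```

```text
[ 0.50619955 -0.11649823  0.37454695] [ 0.36  0.56 -0.28  2.13  1.92  0.04 -0.75]
note [586.41912321 208.63084553]
lens exp [607.31071706 214.87953856]
hubtop exp [393.00975163 226.65523202]
col [393.32962185 214.06876993]
```

View pics/w7.png

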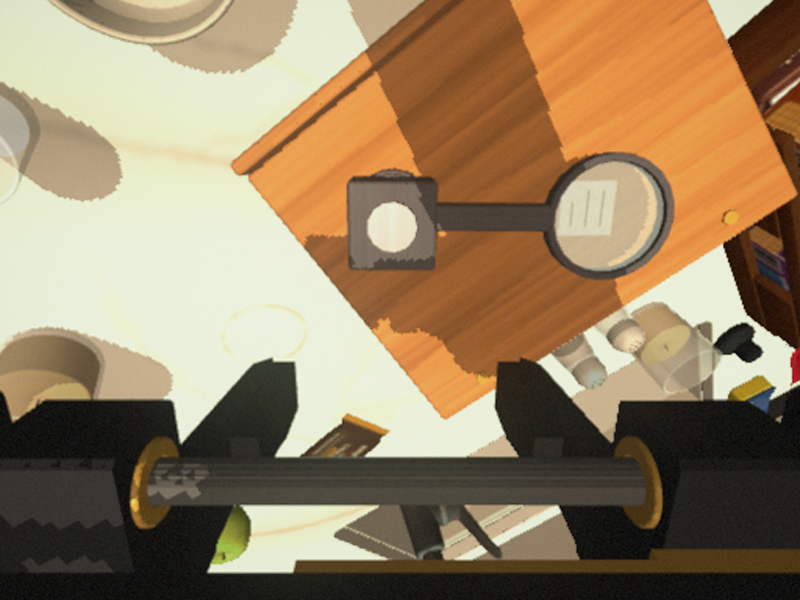

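The lens ring is centred at (609,215), against an expected position of (607,215) directly over the note. The note itself sits at (585,208), as predicted for this view, and the hub disc is where the fully seated pose puts it. I'll move off the joint-6 limit slightly and hand in.

{"name": "play_rows", "arguments": {"rows": [[[0, 0, 0.015, 0, 0, 0], [0, 0, 0.03, 0, 0, 0], [0, 0, 0.03, 0, 0, 0], [0, 0, 0.03, 0, 0, 0]]]}}

```text
clock: 19.18
tool_pos: [0.5124, -0.1154, 0.359]
eef_rot: [0.273, 0.931, 0.087, 0.225]
contact_force: [0.2, -0.3, -0.6]
opening: 0.801
finger_force: 0.0
```

Run:
```python
from plant import *
print(get_state()["q"].round(3));print(finish_job())
```

```text
[ 0.404  0.604 -0.363  2.126  1.942  0.101 -0.77 ]
the job is handed in; nothing more can be done
None
```

The hub is pushed fully down onto the spindle and the arm is swung so the lens sits over the note to within about 1 mm by the last wrist picture; the gripper is clear and the job was handed in at about 19 s, though `finish_job()` gave no verdict, the seating push peaked at about 40 N axially on the wrist, and I did no separate check on the other things on the worktop.

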